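# Sort the soft pipette bulb from the clogged one

### The arm

A 6-joint arm with a two-finger parallel gripper is mounted at the origin on the work surface. World frame = base frame: x ahead of the robot, y to its left, z up, the work surface at z = 0. Lengths are in mm, angles in rad, forces in N, time in s.
With the tool pointing down it reaches from about 275 to 1000 mm from the base axis. Payload 8.4 kg.
Tool frame: the origin (TCP) lies at the very end of the fingers, on their centre line; the grasp point (between the pads) lies 19 mm behind it (r.pinch_z is the distance from the TCP to the grasp point, in mm); z points along the fingers, y is the direction in which the jaws open and shut (so a half turn about z gives the same grasp; the last joint's range is limited). The gripper opens to 85 mm and grips with 20 to 120 N. Pads are 22 mm wide; open, the fingers measure 114 mm over their backs; the gripper's body (76 mm by 85 mm) begins 54 mm behind the grasp point. The pads swing forward as they close: fully open they stand 13 mm farther back than shut.
Start: joints at [1.347, 0.353, 1.633, -0, 1.155, -0.002], TCP at [137.489, 609.692, 231.281] pointing down, gripper open.
Joint ranges: [-2.63, 2.63], [-0.92, 2.1], [0.06, 2.66], [-1.3, 4.44], [0, 2.69], [-3.02, 3.02]. Speed limits (rad/s): [2.22, 2.22, 2.79, 3.14, 3.14, 3.14].

### API

Orientations are given as [roll, pitch, yaw] about the fixed x, y, z axes, in that order (R = Rz(yaw) Ry(pitch) Rx(roll)).
In Python, from rig import r, optics gives the robot as it stands.
- The arm moves only by the shell command python3 -m creep 'ROWS' [FORCE]. ROWS is JSON, a list of rows, each an object with "dp": the shift along the tool's x, y, z in mm, a list of three; "angular": the turn, a rotation vector about the tool's x, y, z in rad, a list of three; "fingers": the finger opening in mm, from 0 to 85.4. In form: [{"dp": [dx, dy, dz], "angular": [wx, wy, wz], "fingers": fingers}, ...]. A call has 1 to 5 rows; each row is the pose to reach, as a shift and turn from the pose commanded when the call began, along the tool's axes at that moment; what a row does not reach only later rows make up. A row lasts 1/12 s, in which the tool goes at most 41.7 mm and 7.16 degrees, less where a joint would pass 70% of its speed; a pose out of reach is approached as far as the arm can. A call with a gripper value outside its range is refused whole. The fingers move at their own pace and stop on an object; FORCE is the grip in N (left out, the last holds). Time passes only in rows, so rows that repeat a pose let the fingers close. It gives the time, the measured TCP pose, the force and the opening at its end, in the units of the state.
- r.sense(): the state, without advancing time (a new reading comes with each control period).
- optics.grab_frame(name): name is "scene" or "side" or "wrist"; returns the picture (420x560x3 uint8, blue, green, red); there is no depth.
- optics.camera_params(name): a dict with "fx", "fy", "cx", "cy" (pixels), "eye" and "rotation" of the camera in the world; the wrist camera has in their place "T_tool_cam" (4x4, takes a point from camera to tool coordinates, whose origin is the TCP and whose axes are the flange's). Camera axes: x right, y up, looking along -z (the intrinsics and any distortion apply to the point x, -y, -z); pixel columns grow to the right and rows downward; lengths in mm; the calibration is good to about 2 mm. A picture is of the moment at which its call begins: read the wrist's pose just before it. camera_params takes no time and is no camera call.
- r.sign_off(): hands the job in, once; it reports no verdict.
The state is a dict: "clock": time; "qpos": joint angles; "qvel": joint speeds; "joint_efforts": joint torques, N m; "eef_pos": TCP position; "tcp_rot": TCP orientation; "contact_force": force on the tool from outside, world axes, zero at the start; "wrist_torque": the same for the moment, N m; "opening": opening from 0.0 (shut) to 1.0 (fully open).
Only numpy, scipy, OpenCV 4.12 (cv2) and the standard library are available. Lean on these libraries where they do the work, as an engineer would, in place of code of your own. Each camera call takes 0.05 s, during which the arm holds its last target.

### The job

Two red rubber pipette bulbs lie side by side on the grey mat; they look the same, but one is soft and springy and the other is clogged hard with set resin. Squeeze each between the fingers to tell which it is, then lay the soft bulb in the green tray and the hard bulb in the yellow tray, and let go of them.

Things in the scene. Friction and masses are not known exactly. Their poses are not given: they have to be found in the camera images.
- place_left (a point): centre of the bulb on the left (+y) half of the grey mat (fixed, 130 x 280 x 3 mm), 25 mm above the bench; a fixed point of the mat, z up. Each red bulb is a ribbed block 58 mm long (x), 44 wide (y), 42 high, 45 to 120 g, with a white-collared neck to 45 mm at +x. It lies within 4 mm and 5 degrees of this point and its x axis. Pinch it from above at mid-length, fingers closing along y.
- place_right (a point): the same for the other bulb, on the right (-y) half, 160 mm from the left one. One bulb is soft, the other hard; which lies where changes. The soft one gives up to 9 mm on each side: it narrows from 44 mm to about 35 under a 3 N grip and about 26 under 6 N or more, and springs back; the hard one stays 43 to 45 mm wide under any grip. Either can be lifted by the squeeze.
- tray_green: for the soft bulb: green open plastic tray fixed to the bench, 150 mm (x) by 190 mm (y), walls 22 mm high and 4 mm thick. Listed is its floor lining, 141 by 181 mm: origin at the centre of the lining's underside, 4 mm above the bench; its top, where the bulb is to lie, is 3 mm higher; z up. It may be on the left or the right.
- tray_yellow: for the hard bulb: yellow open plastic tray fixed to the bench, 150 mm (x) by 190 mm (y), walls 22 mm high and 4 mm thick. Listed is its floor lining, 141 by 181 mm: origin at the centre of the lining's underside, 4 mm above the bench; its top, where the bulb is to lie, is 3 mm higher; z up.
Mind the look-alikes: they are no part of the job. Of the things that look like the part that bears tray_yellow, take the one that is farthest to the robot's left at the start. Several things look just like the part that bears tray_green: the one meant starts farthest from the robot's base.

How it is judged (in metres and radians):
On the way, in this order (a step that is already met when the one before it is completed fails the run):
1. a bulb is squeezed between the fingers (contact force between the fingers and anything else above 2.5 N), for 0.2 s.
2. one bulb lies, released, on the floor of the tray where it belongs (told by the load on that floor) (contact force between the fingers and anything else below 0.2 N and (contact force between tray_green and anything else between 0.35 and 0.75 N or contact force between tray_yellow and anything else between 0.8 and 1.5 N)), for 0.3 s.
3. the other bulb is squeezed between the fingers (contact force between the fingers and anything else above 2.5 N and (contact force between tray_green and anything else between 0.35 and 0.75 N or contact force between tray_yellow and anything else between 0.8 and 1.5 N)), for 0.2 s.
At the end, for the whole second after the job is handed in: The soft bulb lies at rest on the floor of the green tray, the hard bulb on that of the yellow tray, anywhere within the walls, both released, and the mat is empty. Told by the load on each floor: soft bulb 0.35 to 0.75 N on the green one, hard bulb 0.8 to 1.5 N on the yellow one (contact force between tray_green and anything else between 0.35 and 0.75 N and contact force between tray_yellow and anything else between 0.8 and 1.5 N and contact force between mat and anything else below 0.1 N); the robot touches nothing.
It also fails if it takes over 64 s, if anything falls off the work surface, if the arm or the gripper's body presses on something with over 40 N, if the wrist force passes 120 N, or if a joint passes its speed limit or range.

## Working session

There is one attempt and no reset: what is moved stays moved. The work goes in short steps, Python scripts to look and compute and a shell command to move; the robot and the scene stay as the last step left them, time stands still between calls to the robot, and variables do not carry over. Pictures are saved under pics/ and viewed, and the job is handed in when it is done.

```bash
ls; mkdir -p pics
python3 - <<'E'
from rig import r, optics
import cv2
s=r.sense();print(s, r.pinch_z)
for n in ("scene","side","wrist"):
    cv2.imwrite(f"pics/{n}0.png",optics.grab_frame(n)); print(n,optics.camera_params(n))
E
```

```text
pics
{'clock': 0.0, 'qpos': array([ 1.34657788e+00,  3.53633369e-01,  1.63410831e+00, -1.60330811e-05,
        1.15516013e+00, -2.36969580e-03]), 'qvel': array([ 0.00080274, -0.00091738,  0.00012886, -0.00063033, -0.0002823 ,
        0.00051383]), 'joint_efforts': array([ 1.26798572e-03, -6.05269575e+01, -3.42061508e+01,  6.07464312e-05,
        9.59143013e-03, -8.84466772e-06]), 'eef_pos': array([137.40811526, 609.25073806, 230.58194164]), 'tcp_rot': array([-3.14028347e+00,  1.15571989e-05,  2.91975040e+00]), 'contact_force': array([-0.31179248,  0.14720997, -0.12909996]), 'wrist_torque': array([-0.04092076,  0.03316962,  0.06439532]), 'opening': 0.9991336621217581} 18.700000000000003
scene {'fx': 460.81837229490566, 'fy': 460.81837229490566, 'cx': 275.9607580376357, 'cy': 203.05803661772603, 'eye': array([1355.11748771, -446.31386918,  882.22504979]), 'rotation': array([ 0.89066828, -0.00290875,  1.25338717])}
side {'fx': 488.646585789489, 'fy': 488.646585789489, 'cx': 280.98964182910277, 'cy': 206.15398572990807, 'eye': array([  168.29129648, -1025.88804851,  1023.56373718]), 'rotation': array([ 0.76707651, -0.01712062, -0.20891159])}
wrist {'fx': 300.36047082430804, 'fy': 300.36047082430804, 'cx': 278.2292350570842, 'cy': 208.8795975960304, 'T_tool_cam': array([[-4.39063904e-04,  9.47488030e-01,  3.19790932e-01,
         8.23976144e+01],
       [ 9.99999266e-01,  7.77273016e-04, -9.29961632e-04,
        -2.70974790e-01],
       [-1.12969238e-03,  3.19790289e-01, -9.47487675e-01,
        -1.40952509e+02],
       [ 0.00000000e+00,  0.00000000e+00,  0.00000000e+00,
         1.00000000e+00]])}
```

View pics/scene0.png

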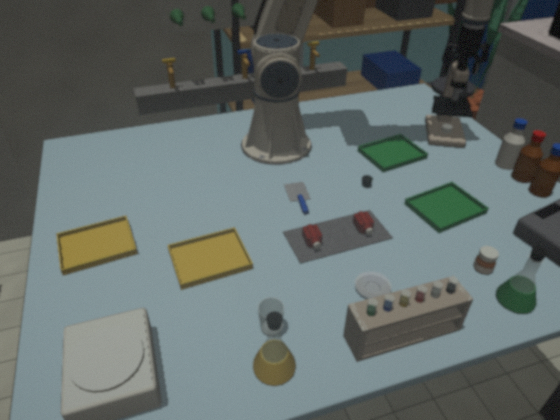

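View pics/side0.png

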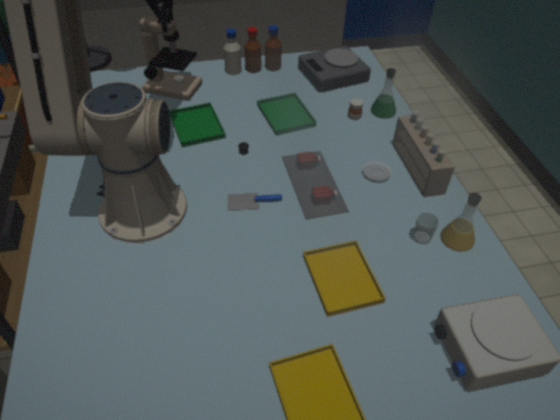

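View pics/wrist0.png

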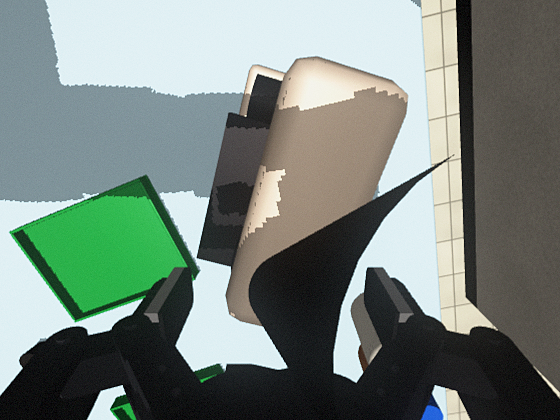

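Scene view: bulbs at about (313,236) and (364,222) on the mat; green trays at (392,152) and (446,206), yellow trays at (97,243) and (210,257). Image right is robot +y. Now I'll locate them.

```bash
cat > h.py <<'E'
import numpy as np, cv2
from rig import r, optics
from scipy.spatial.transform import Rotation as R
def cam(n):
    p=optics.camera_params(n); K=(p["fx"],p["fy"],p["cx"],p["cy"])
    if n!="wrist": return K,np.array(p["eye"]),R.from_euler("xyz",p["rotation"]).as_matrix()
    s=r.sense(); Rt=R.from_euler("xyz",s["tcp_rot"]).as_matrix(); T=np.array(p["T_tool_cam"])
    return K,Rt@T[:3,3]+s["eef_pos"],Rt@T[:3,:3]
def ray(c,uv,z):
    (fx,fy,cx,cy),e,M=c
    d=M@np.array([(uv[0]-cx)/fx,-(uv[1]-cy)/fy,-1.]); return e+d*(z-e[2])/d[2]
def blobs(im,col,amin=60):
    h=cv2.cvtColor(im,cv2.COLOR_BGR2HSV)
    lo,hi={"g":((50,110,30),(75,255,255)),"y":((18,140,60),(32,255,255)),"r":((170,90,40),(180,255,255))}[col]
    m=cv2.inRange(h,lo,hi)
    if col=="r": m|=cv2.inRange(h,(0,120,40),(6,255,255))
    m=cv2.morphologyEx(m,cv2.MORPH_CLOSE,np.ones((3,3)))
    cs=cv2.findContours(m,cv2.RETR_EXTERNAL,cv2.CHAIN_APPROX_NONE)[0]
    return [c for c in cs if cv2.contourArea(c)>amin]
E
python3 - <<'E'
from h import *
for n in("scene","side"):
    im=cv2.imread(f"pics/{n}0.png"); c=cam(n)
    for k,z in(("g",22),("y",22),("r",35)):
        for b in blobs(im,k):
            # rectify contour onto top plane; fit
            P=np.array([ray(c,q[0],z)[:2] for q in b],np.float32)
            rc=cv2.minAreaRect(P)
            print(n,k,cv2.boundingRect(b),np.round(rc[0]),np.round(rc[1]),round(rc[2],1))
    # mat
    h=cv2.cvtColor(im,cv2.COLOR_BGR2HSV)
    print(n,h[245,345] if n=="scene" else h[180,300])
E
```

```text
scene g (498, 284, 36, 28) [862. 317.] [75. 73.] 38.7
scene g (409, 185, 77, 42) [511. 366.] [141. 181.] 10.6
scene g (363, 139, 62, 28) [201. 359.] [137. 185.] 6.0
scene y (179, 236, 65, 43) [ 500. -345.] [122. 164.] 1.9
scene y (61, 225, 72, 43) [ 358. -623.] [122. 173.] 5.7
scene r (532, 130, 14, 13) [289. 894.] [41. 96.] 43.6
scene [90  8 90]
side g (169, 103, 56, 43) [184. 354.] [148. 206.] 9.9
side g (259, 99, 46, 31) [489. 362.] [132. 172.] 9.8
side y (270, 345, 95, 75) [ 344. -620.] [149. 172.] 6.0
side y (304, 245, 80, 69) [ 486. -352.] [148. 190.] 3.9
side [84 16 78]
```

Run:
```python
from h import *
for n,bx in(("scene",(285,205,395,262)),("side",(280,145,350,218))):
    im=cv2.imread(f"pics/{n}0.png"); c=cam(n)
    x0,y0,x1,y1=bx; sub=im[y0:y1,x0:x1].astype(int)
    m=((sub[...,2]-sub[...,1]>45)).astype(np.uint8)
    nn,l,st,ce=cv2.connectedComponentsWithStats(m)
    for i in range(1,nn):
        if st[i,4]>30:
            print(n,st[i],np.round(ce[i]+[x0,y0],1),ray(c,ce[i]+[x0,y0],28).round())
    # mat
    g=(cv2.cvtColor(im,cv2.COLOR_BGR2HSV)[y0:y1,x0:x1]); mm=((g[...,2]<125)&(g[...,1]<60)|(m>0)).astype(np.uint8)
    mm=cv2.morphologyEx(mm,cv2.MORPH_CLOSE,np.ones((3,3)))
    b=max(cv2.findContours(mm,0,1)[0],key=cv2.contourArea)
    P=np.array([ray(c,q[0]+[x0,y0],3)[:2] for q in b],np.float32); print("mat",cv2.minAreaRect(P))
    cv2.imwrite(f"pics/{n}_crop.png",cv2.resize(im[y0:y1,x0:x1],None,fx=5,fy=5,interpolation=2))
```

```text
mat ((508.2249450683594, 12.936065673828125), (139.368408203125, 283.1193542480469), 2.941997766494751)
mat ((523.3907470703125, 28.47381591796875), (327.56317138671875, 228.55276489257812), 78.11079406738281)
```

View pics/scene_crop.png

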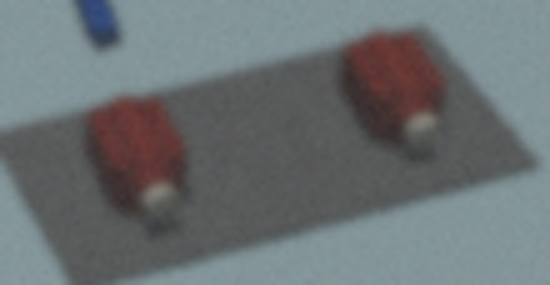

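View pics/side_crop.png

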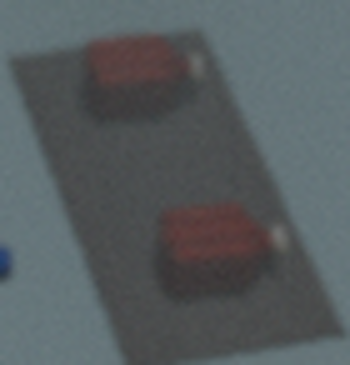

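```bash
cat >> h.py <<'E'
def go(p,yaw=None):
    s=r.sense(); M=R.from_euler("xyz",s["tcp_rot"])
    d=M.inv().apply(np.array(p)-s["eef_pos"])
    print("t",round(s["clock"],2),"pos",s["eef_pos"].round(1),"rot",s["tcp_rot"].round(3),"open",round(s["opening"]*85.4,1),"F",s["contact_force"].round(1),"q",s["qpos"].round(2))
    print("dp",d.round(1), "norm",np.linalg.norm(d).round(1), end=" ")
    if yaw is not None: print("ang",(M.inv()*R.from_euler("xyz",[np.pi,0,yaw])).as_rotvec().round(3))
    else: print()
E
python3 - <<'E'
from h import *
c=cam("scene");print(ray(c,(363.4,221),25),ray(c,(312.5,235.5),25))
c=cam("side");print(ray(c,(308,159.5),25),ray(c,(323,194),25))
go((440,15,260),3.19)
E
```

```text
[501.84610694  96.58057123  25.        ] [513.16020173 -62.40143081  25.        ]
[509.8103991   94.72054891  25.        ] [515.11900004 -62.88436385  25.        ]
t 0.15 pos [137.4 609.3 230.7] rot [-3.141  0.     2.92 ] open 85.6 F [-0.5 -0.6  0.2] q [ 1.35  0.35  1.63 -0.    1.16 -0.  ]
dp [-425.9 -513.2  -28.7] norm 667.6 ang [-0.001 -0.    -0.27 ]
```

```bash
python3 -m creep '[{"dp":[-25,-30,-15],"angular":[0,0,-0.05],"fingers":85},{"dp":[-51,-62,-29],"angular":[0,0,-0.1],"fingers":85},{"dp":[-77,-93,-29],"angular":[0,0,-0.15],"fingers":85},{"dp":[-103,-124,-29],"angular":[0,0,-0.2],"fingers":85},{"dp":[-128,-154,-29],"angular":[0,0,-0.27],"fingers":85}]' 20; python3 -c "
from h import *
go((440,15,260),3.19)"
```

```text
clock: 0.57
eef_pos: [228.9, 429.4, 260.2]
tcp_rot: [-3.142, 0.0, -3.091]
contact_force: [1.7, -0.8, -0.3]
opening: 0.993
t 0.57 pos [228.9 429.4 260.2] rot [-3.142  0.    -3.091] open 84.8 F [ 1.7 -0.8 -0.3] q [ 1.08  0.11  1.89 -0.    1.15 -0.54]
dp [-1.897e+02 -4.247e+02  3.000e-01] norm 465.1 ang [-0.     0.     0.003]
```

```bash
python3 -m creep '[{"dp":[-17,-38,0],"angular":[0,0,0],"fingers":85},{"dp":[-34,-76,0],"angular":[0,0,0],"fingers":85},{"dp":[-51,-114,0],"angular":[0,0,0],"fingers":85},{"dp":[-68,-152,0],"angular":[0,0,0],"fingers":85},{"dp":[-85,-190,0],"angular":[0,0,0],"fingers":85}]'; python3 -c "
from h import *
go((440,15,260),3.19)"
```

```text
clock: 0.98
eef_pos: [322.8, 243.8, 260.3]
tcp_rot: [3.141, 0.0, -3.093]
contact_force: [1.3, -0.1, 0.7]
opening: 0.996
t 0.98 pos [322.8 243.8 260.3] rot [ 3.141  0.    -3.093] open 85.1 F [ 1.3 -0.1  0.7] q [ 0.64 -0.04  2.04 -0.    1.14 -0.98]
dp [-105.9 -234.2    0.3] norm 257.1 ang [0. 0. 0.]
```

```bash
python3 -m creep '[{"dp":[-17,-38,0],"angular":[0,0,0],"fingers":85},{"dp":[-34,-76,0],"angular":[0,0,0],"fingers":85},{"dp":[-51,-114,0],"angular":[0,0,0],"fingers":85},{"dp":[-68,-152,0],"angular":[0,0,0],"fingers":85},{"dp":[-85,-190,0],"angular":[0,0,0],"fingers":85}]'; python3 -c "
from h import *
go((440,15,260),3.19)"
```

```text
clock: 1.4
eef_pos: [416.9, 57.9, 260.5]
tcp_rot: [3.141, 0.001, -3.093]
contact_force: [0.4, 0.9, 0.3]
opening: 0.995
t 1.4 pos [416.9  57.9 260.5] rot [ 3.141e+00  1.000e-03 -3.093e+00] open 85.0 F [0.4 0.9 0.3] q [ 0.13 -0.01  2.01  0.    1.14 -1.48]
dp [-21.  -43.9   0.5] norm 48.7 ang [ 0.     0.001 -0.   ]
```

```bash
python3 -m creep '[{"dp":[-10,-22,0],"angular":[0,0,0],"fingers":85},{"dp":[-20,-43,0],"angular":[0,0,0],"fingers":85},{"dp":[-20,-43,0],"angular":[0,0,0],"fingers":85},{"dp":[-20,-43,0],"angular":[0,0,0],"fingers":85}]'
python3 - <<'E'
from h import *
go((440,15,260),3.19)
c=cam("wrist"); im=optics.grab_frame("wrist"); cv2.imwrite("pics/w1.png",im)
m=((im[...,2].astype(int)-im[...,1]>45)).astype(np.uint8)
m=cv2.morphologyEx(m,cv2.MORPH_CLOSE,np.ones((5,5)))
for b in cv2.findContours(m,0,1)[0]:
    if cv2.contourArea(b)>300:
        P=np.array([ray(c,q[0],42)[:2] for q in b],np.float32); print(cv2.boundingRect(b),cv2.minAreaRect(P),P.min(0),P.max(0))
E
```

```text
clock: 1.73
eef_pos: [438.7, 17.0, 260.0]
tcp_rot: [3.141, -0.001, -3.096]
contact_force: [0.6, 0.1, -0.2]
opening: 0.997
t 1.73 pos [438.7  17.  260. ] rot [ 3.141e+00 -1.000e-03 -3.096e+00] open 85.1 F [ 0.6  0.1 -0.2] q [ 0.04  0.03  1.98  0.    1.14 -1.58]
dp [-1.2 -2.1  0. ] norm 2.4 ang [ 0.    -0.001 -0.003]
(317, 209, 36, 44) ((504.4104309082031, 92.06771850585938), (41.83173370361328, 60.83518981933594), 88.76102447509766) [474.06012   70.976776] [534.7085  113.40007]
(197, 209, 33, 44) ((511.2706298828125, -64.01493835449219), (41.2246208190918, 60.61209487915039), 87.6502914428711) [481.07224 -85.26546] [541.518   -43.18035]
```

View pics/w1.png

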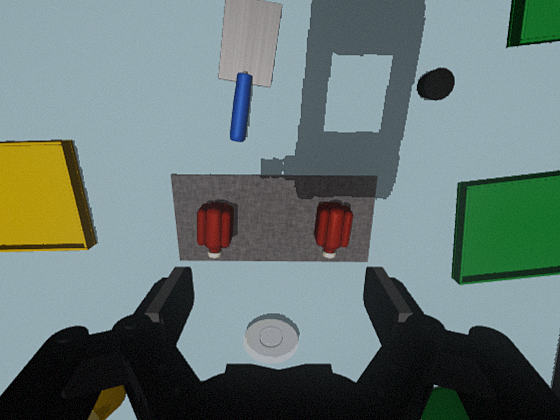

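Wrist view agrees with the fixed cameras: left bulb at (333,227) px → (504, 92); right bulb at (215,229) px → (511, -64). Squeezing the left one first.

```bash
python3 -m creep '[{"dp":[-15,16,20],"angular":[0,0,0.02],"fingers":85},{"dp":[-30,34,40],"angular":[0,0,0.045],"fingers":85},{"dp":[-45,52,70],"angular":[0,0,0.045],"fingers":85},{"dp":[-60,70,100],"angular":[0,0,0.045],"fingers":85},{"dp":[-68,73,130],"angular":[0,0,0.045],"fingers":85}]'
python3 - <<'E'
from h import *
go((505,92.3,6),3.14)
E
```

```text
clock: 2.2
eef_pos: [504.1, 97.7, 129.5]
tcp_rot: [3.14, 0.002, -3.136]
contact_force: [0.4, 0.0, 0.2]
opening: 0.997
t 2.2 pos [504.1  97.7 129.5] rot [ 3.140e+00  2.000e-03 -3.136e+00] open 85.1 F [0.4 0.  0.2] q [ 0.19  0.31  1.96  0.    0.87 -1.39]
dp [ -0.6  -5.6 123.4] norm 123.6 ang [0.001 0.002 0.007]
```

```bash
python3 -m creep '[{"dp":[-1,-5,10],"angular":[0,0,0],"fingers":85},{"dp":[-1,-5,40],"angular":[0,0,0],"fingers":85},{"dp":[-1,-5,65],"angular":[0,0,0],"fingers":85},{"dp":[-1,-5,65],"angular":[0,0,0],"fingers":85},{"dp":[-1,-5,65],"angular":[0,0,0],"fingers":85}]'
python3 - <<'E'
from h import *
go((505,92.3,6),3.14)
c=cam("wrist"); im=optics.grab_frame("wrist"); cv2.imwrite("pics/w2.png",im)
m=((im[...,2].astype(int)-im[...,1]>45)).astype(np.uint8)
m=cv2.morphologyEx(m,cv2.MORPH_CLOSE,np.ones((5,5)))
for b in cv2.findContours(m,0,1)[0]:
    if cv2.contourArea(b)>300:
        P=np.array([ray(c,q[0],42)[:2] for q in b],np.float32); print(cv2.boundingRect(b),cv2.minAreaRect(P),P.min(0),P.max(0))
E
```

```text
clock: 2.62
eef_pos: [502.7, 89.1, 65.2]
tcp_rot: [-3.141, -0.003, -3.138]
contact_force: [0.4, -0.8, 0.8]
opening: 0.991
t 2.62 pos [502.7  89.1  65.2] rot [-3.141e+00 -3.000e-03 -3.138e+00] open 84.7 F [ 0.4 -0.8  0.8] q [ 0.17  0.41  2.   -0.    0.73 -1.4 ]
dp [-2.5  3.2 59.2] norm 59.4 ang [-0.001 -0.003  0.005]
(0, 213, 74, 90) ((508.59759521484375, -60.92578125), (44.78315734863281, 60.632568359375), 85.4682846069336) [478.6475  -84.26363] [539.3562   -37.819527]
(250, 204, 72, 90) ((502.4236145019531, 92.7078857421875), (41.18028259277344, 59.65095901489258), 87.55728912353516) [472.697    71.48249] [532.1703  113.90608]
```

View pics/w2.png

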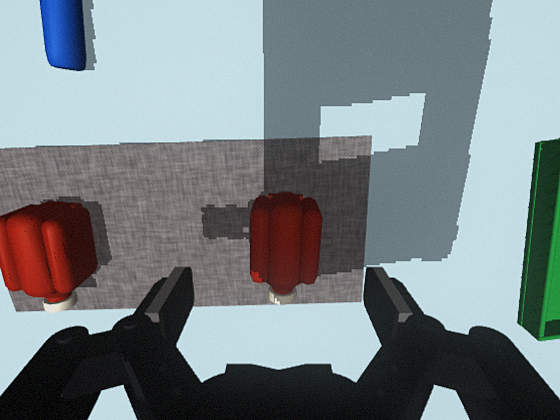

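The bulb is centred between the fingers at (286,245). Descending and squeezing.

```bash
python3 -m creep '[{"dp":[-1,3,20],"angular":[0,0,0],"fingers":85},{"dp":[-1,3,40],"angular":[0,0,0],"fingers":85},{"dp":[-1,3,58],"angular":[0,0,0],"fingers":85},{"dp":[-1,3,58],"angular":[0,0,0],"fingers":0},{"dp":[-1,3,58],"angular":[0,0,0],"fingers":0}]' 20;python3 -m creep '[{"dp":[0,0,0],"angular":[0,0,0],"fingers":0},{"dp":[0,0,0],"angular":[0,0,0],"fingers":0},{"dp":[0,0,0],"angular":[0,0,0],"fingers":0},{"dp":[0,0,0],"angular":[0,0,0],"fingers":0},{"dp":[0,0,0],"angular":[0,0,0],"fingers":0}]' 20;python3 -m creep '[{"dp":[0,0,0],"angular":[0,0,0],"fingers":0},{"dp":[0,0,0],"angular":[0,0,0],"fingers":0},{"dp":[0,0,0],"angular":[0,0,0],"fingers":0},{"dp":[0,0,0],"angular":[0,0,0],"fingers":0},{"dp":[0,0,0],"angular":[0,0,0],"fingers":0}]' 20
python3 - <<'E'
from h import *
go((505,92.3,6),3.14)
im=optics.grab_frame("wrist"); cv2.imwrite("pics/w3.png",im)
E
```

```text
clock: 3.08
eef_pos: [505.5, 92.2, 8.6]
tcp_rot: [3.141, 0.001, -3.138]
contact_force: [0.5, -0.3, 0.6]
opening: 0.741
clock: 3.5
eef_pos: [506.4, 92.5, 9.0]
tcp_rot: [3.141, 0.003, -3.139]
contact_force: [-0.6, 0.2, 10.6]
opening: 0.305
clock: 3.92
eef_pos: [506.4, 92.5, 9.1]
tcp_rot: [3.141, 0.003, -3.139]
contact_force: [-0.3, 0.7, 10.2]
opening: 0.299
t 3.92 pos [506.4  92.5   9.1] rot [ 3.141e+00  3.000e-03 -3.139e+00] open 25.5 F [-0.3  0.7 10.2] q [ 0.18  0.51  2.02  0.    0.61 -1.4 ]
dp [ 1.4 -0.2  3.1] norm 3.4 ang [0.001 0.003 0.005]
```

View pics/w3.png

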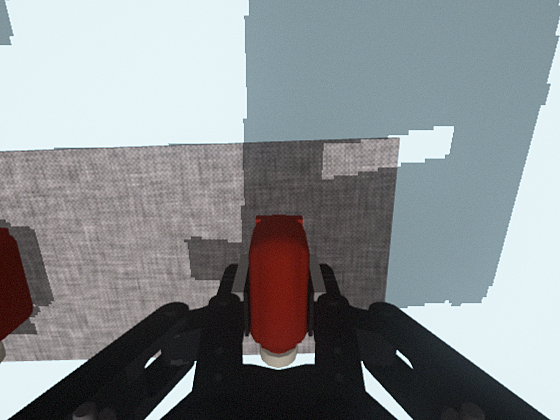

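Opening 25.5 mm: the left bulb is soft and belongs in the green tray. Lifting.

```bash
python3 -m creep '[{"dp":[0,0,-15],"angular":[0,0,0],"fingers":0},{"dp":[0,0,-40],"angular":[0,0,0],"fingers":0},{"dp":[0,0,-70],"angular":[0,0,0],"fingers":0},{"dp":[0,10,-90],"angular":[0,0,0],"fingers":0},{"dp":[0,40,-100],"angular":[0,0,0],"fingers":0}]' 20
python3 - <<'E'
from h import *
go((500,363,100),3.14)
im=optics.grab_frame("wrist"); cv2.imwrite("pics/w4.png",im)
E
```

```text
clock: 4.38
eef_pos: [506.3, 130.7, 110.8]
tcp_rot: [3.141, 0.004, -3.141]
contact_force: [1.6, 0.3, -0.4]
opening: 0.299
t 4.38 pos [506.3 130.7 110.8] rot [ 3.141  0.004 -3.141] open 25.5 F [ 1.6  0.3 -0.4] q [ 0.25  0.35  1.96 -0.    0.83 -1.32]
dp [  6.2 232.3  10.8] norm 232.7 ang [0.    0.004 0.002]
```

View pics/w4.png

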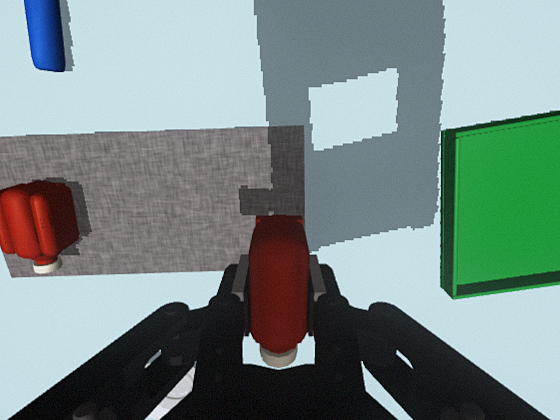

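Bulb is held (280,290); mat spot is empty; tray ahead at right.

```bash
python3 -m creep '[{"dp":[1,40,0],"angular":[0,0,0],"fingers":0},{"dp":[2,80,0],"angular":[0,0,0],"fingers":0},{"dp":[4,120,0],"angular":[0,0,0],"fingers":0},{"dp":[5,160,0],"angular":[0,0,0],"fingers":0},{"dp":[6,200,0],"angular":[0,0,0],"fingers":0}]' 20;  python3 -m creep '[{"dp":[0,30,0],"angular":[0,0,0],"fingers":0},{"dp":[0,30,0],"angular":[0,0,0],"fingers":0},{"dp":[0,30,0],"angular":[0,0,0],"fingers":0}]' 20;python3 - <<'E'
from h import *
go((500,363,100),3.14)
c=cam("wrist")
im=optics.grab_frame("wrist"); cv2.imwrite("pics/w5.png",im)
for b in blobs(im,"g",500):
    P=np.array([ray(c,q[0],22)[:2] for q in b],np.float32); print(cv2.boundingRect(b),cv2.minAreaRect(P))
E
```

```text
clock: 4.85
eef_pos: [498.0, 334.0, 108.0]
tcp_rot: [3.141, 0.001, -3.138]
contact_force: [1.2, 0.2, -0.2]
opening: 0.299
clock: 5.1
eef_pos: [497.9, 363.6, 107.6]
tcp_rot: [3.141, 0.001, -3.136]
contact_force: [-0.1, -0.6, -0.8]
opening: 0.307
t 5.1 pos [497.9 363.6 107.6] rot [ 3.141e+00  1.000e-03 -3.136e+00] open 26.2 F [-0.1 -0.6 -0.8] q [ 0.63  0.48  1.75 -0.    0.91 -0.95]
dp [-2.1 -0.7  7.6] norm 7.9 ang [0.    0.001 0.008]
(146, 101, 260, 209) ((498.4431457519531, 369.313232421875), (148.66932678222656, 187.4333038330078), 9.641254425048828)
```

View pics/w5.png

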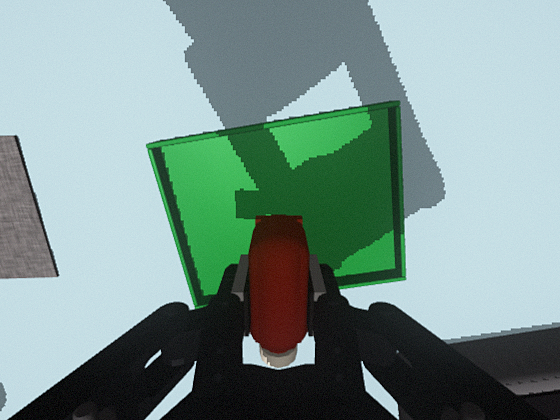

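```bash
python3 -m creep '[{"dp":[2,4,20],"angular":[0,0,0],"fingers":0},{"dp":[4,5,50],"angular":[0,0,0],"fingers":0},{"dp":[4,5,80],"angular":[0,0,0],"fingers":0},{"dp":[4,5,90],"angular":[0,0,0],"fingers":0},{"dp":[4,5,92],"angular":[0,0,0],"fingers":0}]' 20; python3 -m creep '[{"dp":[0,0,0],"angular":[0,0,0],"fingers":0},{"dp":[0,0,0],"angular":[0,0,0],"fingers":0}]'
python3 - <<'E'
from h import *
go((500,363,14),3.14)
E
```

```text
clock: 5.57
eef_pos: [493.0, 364.9, 13.6]
tcp_rot: [-3.139, -0.003, -3.14]
contact_force: [-0.0, -0.4, -0.6]
opening: 0.298
clock: 5.73
eef_pos: [495.0, 366.9, 16.5]
tcp_rot: [3.141, 0.001, -3.139]
contact_force: [-0.5, -0.8, -0.4]
opening: 0.302
t 5.73 pos [495.  366.9  16.5] rot [ 3.141e+00  1.000e-03 -3.139e+00] open 25.8 F [-0.5 -0.8 -0.4] q [ 0.64  0.6   1.79 -0.    0.75 -0.94]
dp [-4.9 -4.   2.5] norm 6.8 ang [0.001 0.001 0.004]
```

Down 3 mm more and release.

```bash
python3 -m creep '[{"dp":[0,0,3],"angular":[0,0,0],"fingers":0},{"dp":[0,0,3],"angular":[0,0,0],"fingers":30},{"dp":[0,0,3],"angular":[0,0,0],"fingers":45},{"dp":[0,0,3],"angular":[0,0,0],"fingers":60},{"dp":[0,0,3],"angular":[0,0,0],"fingers":80}]' 20; python3 -m creep '[{"dp":[0,0,0],"angular":[0,0,0],"fingers":85},{"dp":[0,0,0],"angular":[0,0,0],"fingers":85},{"dp":[0,0,0],"angular":[0,0,0],"fingers":85},{"dp":[0,0,0],"angular":[0,0,0],"fingers":85}]'
python3 - <<'E'
from h import *
go((500,363,14),3.14)
im=optics.grab_frame("wrist"); cv2.imwrite("pics/w6.png",im)
E
```

```text
clock: 6.15
eef_pos: [494.3, 367.3, 12.7]
tcp_rot: [3.141, 0.0, -3.138]
contact_force: [0.0, 0.2, -0.1]
opening: 0.765
clock: 6.48
eef_pos: [494.1, 367.1, 12.3]
tcp_rot: [-3.142, -0.0, -3.138]
contact_force: [-0.6, -0.3, -0.0]
opening: 0.995
t 6.48 pos [494.1 367.1  12.3] rot [-3.142 -0.    -3.138] open 84.9 F [-0.6 -0.3 -0. ] q [ 0.64  0.61  1.79  0.    0.74 -0.94]
dp [-5.8 -4.1 -1.7] norm 7.4 ang [-0.    -0.     0.005]
```

View pics/w6.png

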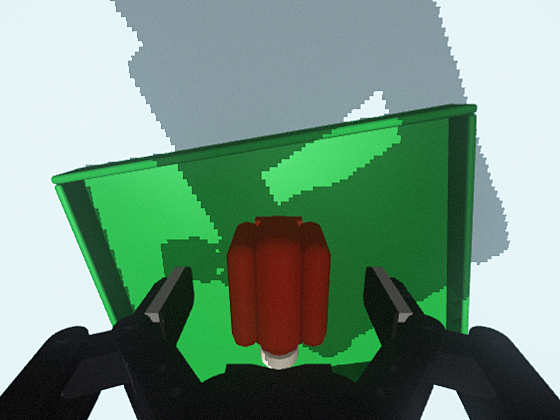

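The soft bulb is released at (278,285), flat on the tray floor and sprung back. Lift, then head for the right bulb.

```bash
python3 -m creep '[{"dp":[0,0,-10],"angular":[0,0,0],"fingers":85},{"dp":[0,0,-40],"angular":[0,0,0],"fingers":85},{"dp":[0,0,-75],"angular":[0,0,0],"fingers":85},{"dp":[0,0,-110],"angular":[0,0,0],"fingers":85},{"dp":[0,0,-120],"angular":[0,0,0],"fingers":85}]' 20
python3 - <<'E'
from h import *
go((510,-63,130),3.14)
im=optics.grab_frame("wrist"); cv2.imwrite("pics/w7.png",im)
E
```

```text
clock: 6.95
eef_pos: [496.4, 368.8, 138.3]
tcp_rot: [3.137, 0.006, -3.138]
contact_force: [2.4, 0.1, 1.8]
opening: 0.994
t 6.95 pos [496.4 368.8 138.3] rot [ 3.137  0.006 -3.138] open 84.9 F [2.4 0.1 1.8] q [ 0.64  0.44  1.73  0.    0.96 -0.94]
dp [ -12.1 -431.9    6.5] norm 432.1 ang [0.004 0.006 0.005]
```

View pics/w7.png

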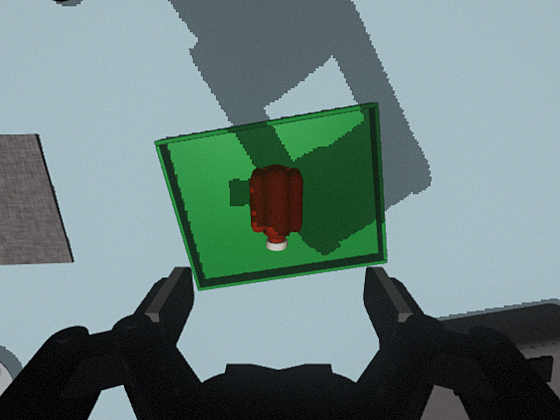

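The soft bulb stands centrally in the tray (276,205).

```bash
python3 -m creep '[{"dp":[-1,-40,0],"angular":[0,0,0],"fingers":85},{"dp":[-2,-80,0],"angular":[0,0,0],"fingers":85},{"dp":[-3,-120,0],"angular":[0,0,0],"fingers":85},{"dp":[-4,-160,0],"angular":[0,0,0],"fingers":85},{"dp":[-5,-200,0],"angular":[0,0,0],"fingers":85}]'; python3 -m creep '[{"dp":[-1,-40,0],"angular":[0,0,0],"fingers":85},{"dp":[-2,-80,0],"angular":[0,0,0],"fingers":85},{"dp":[-3,-120,0],"angular":[0,0,0],"fingers":85},{"dp":[-4,-160,0],"angular":[0,0,0],"fingers":85},{"dp":[-5,-200,0],"angular":[0,0,0],"fingers":85}]'
python3 - <<'E'
from h import *
go((511,-63,65),3.14)
E
```

```text
clock: 7.42
eef_pos: [499.0, 165.4, 132.0]
tcp_rot: [-3.141, -0.001, -3.138]
contact_force: [1.0, -0.1, -0.2]
opening: 0.99
clock: 7.83
eef_pos: [504.7, -34.7, 132.1]
tcp_rot: [3.142, -0.0, -3.138]
contact_force: [1.3, 0.7, -0.3]
opening: 0.995
t 7.83 pos [504.7 -34.7 132.1] rot [ 3.142 -0.    -3.138] open 85.0 F [ 1.3  0.7 -0.3] q [-0.07  0.3   1.97  0.    0.87 -1.65]
dp [ -6.2 -28.3  67.1] norm 73.1 ang [ 0.    -0.     0.005]
```

```bash
python3 -m creep '[{"dp":[-4,-20,10],"angular":[0,0,0],"fingers":85},{"dp":[-6,-26,40],"angular":[0,0,0],"fingers":85},{"dp":[-6,-26,66],"angular":[0,0,0],"fingers":85},{"dp":[-6,-26,66],"angular":[0,0,0],"fingers":85},{"dp":[-6,-26,66],"angular":[0,0,0],"fingers":85}]'
python3 - <<'E'
from h import *
go((510,-63,7),3.14)
c=cam("wrist"); im=optics.grab_frame("wrist"); cv2.imwrite("pics/w8.png",im)
m=((im[...,2].astype(int)-im[...,1]>45)).astype(np.uint8)
m=cv2.morphologyEx(m,cv2.MORPH_CLOSE,np.ones((5,5)))
for b in cv2.findContours(m,0,1)[0]:
    if cv2.contourArea(b)>300:
        P=np.array([ray(c,q[0],42)[:2] for q in b],np.float32); print(cv2.boundingRect(b),cv2.minAreaRect(P))
E
```

```text
clock: 8.25
eef_pos: [510.0, -58.7, 65.3]
tcp_rot: [3.141, -0.004, -3.139]
contact_force: [0.6, 0.2, 0.8]
opening: 0.995
t 8.25 pos [510.  -58.7  65.3] rot [ 3.141 -0.004 -3.139] open 85.0 F [0.6 0.2 0.8] q [-0.12  0.41  2.    0.    0.74 -1.69]
dp [-0.2 -4.3 58.3] norm 58.4 ang [ 0.    -0.004  0.004]
(234, 204, 71, 90) ((509.7337646484375, -65.0213394165039), (41.10383224487305, 59.708045959472656), 87.47293853759766)
```

View pics/w8.png

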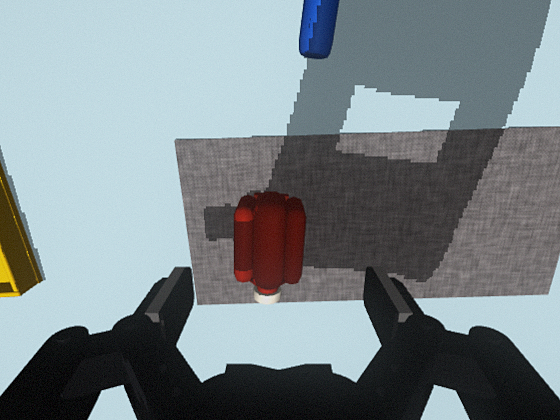

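Right bulb at (270,245), 6 mm to -y. Correct, descend, squeeze.

```bash
python3 -m creep '[{"dp":[0,-6,10],"angular":[0,0,0],"fingers":85},{"dp":[0,-6,35],"angular":[0,0,0],"fingers":85},{"dp":[0,-6,58],"angular":[0,0,0],"fingers":85},{"dp":[0,-6,58],"angular":[0,0,0],"fingers":85},{"dp":[0,-6,58],"angular":[0,0,0],"fingers":0}]' 25;python3 -m creep '[{"dp":[0,0,0],"angular":[0,0,0],"fingers":0},{"dp":[0,0,0],"angular":[0,0,0],"fingers":0},{"dp":[0,0,0],"angular":[0,0,0],"fingers":0},{"dp":[0,0,0],"angular":[0,0,0],"fingers":0},{"dp":[0,0,0],"angular":[0,0,0],"fingers":0}]';python3 -m creep '[{"dp":[0,0,0],"angular":[0,0,0],"fingers":0},{"dp":[0,0,0],"angular":[0,0,0],"fingers":0},{"dp":[0,0,0],"angular":[0,0,0],"fingers":0},{"dp":[0,0,0],"angular":[0,0,0],"fingers":0},{"dp":[0,0,0],"angular":[0,0,0],"fingers":0}]'
python3 - <<'E'
from h import *
go((495,-348,110),3.14)
E
```

```text
clock: 8.72
eef_pos: [511.3, -64.7, 8.3]
tcp_rot: [3.141, -0.001, -3.138]
contact_force: [0.6, -0.4, 0.2]
opening: 0.877
clock: 9.13
eef_pos: [512.7, -64.9, 9.9]
tcp_rot: [-3.141, 0.003, -3.138]
contact_force: [-1.0, 0.1, 6.8]
opening: 0.522
clock: 9.55
eef_pos: [512.7, -64.9, 9.9]
tcp_rot: [-3.141, 0.003, -3.138]
contact_force: [-1.4, -0.4, 6.0]
opening: 0.517
t 9.55 pos [512.7 -64.9   9.9] rot [-3.141e+00  3.000e-03 -3.138e+00] open 44.2 F [-1.4 -0.4  6. ] q [-0.13  0.51  2.01  0.    0.61 -1.7 ]
dp [  18.4 -283.  -100.1] norm 300.8 ang [-0.     0.003  0.005]
```

Opening 44.2 mm under 25 N: hard, as expected. To the yellow tray.

```bash
python3 -m creep '[{"dp":[0,0,-15],"angular":[0,0,0],"fingers":0},{"dp":[0,0,-40],"angular":[0,0,0],"fingers":0},{"dp":[0,0,-70],"angular":[0,0,0],"fingers":0},{"dp":[0,-10,-95],"angular":[0,0,0],"fingers":0},{"dp":[3,-45,-105],"angular":[0,0,0],"fingers":0}]'; python3 -m creep '[{"dp":[3,-38,0],"angular":[0,0,0],"fingers":0},{"dp":[6,-76,0],"angular":[0,0,0],"fingers":0},{"dp":[9,-114,0],"angular":[0,0,0],"fingers":0},{"dp":[11,-152,0],"angular":[0,0,0],"fingers":0},{"dp":[13,-190,0],"angular":[0,0,0],"fingers":0}]';python3 -m creep '[{"dp":[2,-38,0],"angular":[0,0,0],"fingers":0},{"dp":[2,-46,0],"angular":[0,0,0],"fingers":0},{"dp":[2,-46,0],"angular":[0,0,0],"fingers":0},{"dp":[2,-46,0],"angular":[0,0,0],"fingers":0}]'
python3 - <<'E'
from h import *
go((495,-348,110),3.14)
c=cam("wrist")
im=optics.grab_frame("wrist"); cv2.imwrite("pics/w9.png",im)
for b in blobs(im,"y",500):
    P=np.array([ray(c,q[0],22)[:2] for q in b],np.float32); print(cv2.boundingRect(b),cv2.minAreaRect(P))
E
```

```text
clock: 9.97
eef_pos: [511.1, -108.0, 117.6]
tcp_rot: [-3.141, 0.006, -3.135]
contact_force: [1.1, -0.4, -1.2]
opening: 0.517
clock: 10.38
eef_pos: [496.1, -301.9, 114.5]
tcp_rot: [-3.141, 0.001, -3.138]
contact_force: [1.8, -0.2, -0.4]
opening: 0.519
clock: 10.72
eef_pos: [494.1, -345.8, 113.7]
tcp_rot: [3.141, 0.0, -3.14]
contact_force: [-0.0, 1.1, -1.5]
opening: 0.523
t 10.72 pos [ 494.1 -345.8  113.7] rot [ 3.141  0.    -3.14 ] open 44.6 F [-0.   1.1 -1.5] q [-0.61  0.45  1.78  0.    0.91 -2.19]
dp [-0.8 -2.2  3.7] norm 4.4 ang [0.    0.    0.003]
(147, 103, 253, 189) ((488.3860168457031, -345.253173828125), (148.1586151123047, 187.39353942871094), 3.937340259552002)
(0, 0, 57, 112) ((379.1296081542969, -532.5289306640625), (68.12764739990234, 42.31407928466797), 5.592893600463867)
```

View pics/w9.png

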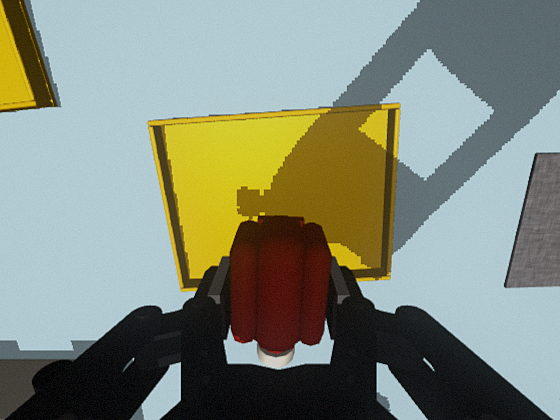

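Bulb held (280,280) over the correct yellow tray, whose centre is at (488,-345). Lowering.

```bash
python3 -m creep '[{"dp":[4,0,20],"angular":[0,0,0],"fingers":0},{"dp":[7,0,50],"angular":[0,0,0],"fingers":0},{"dp":[7,0,80],"angular":[0,0,0],"fingers":0},{"dp":[7,0,94],"angular":[0,0,0],"fingers":0},{"dp":[7,0,96],"angular":[0,0,0],"fingers":0}]'; python3 -m creep '[{"dp":[0,0,0],"angular":[0,0,0],"fingers":0},{"dp":[0,0,0],"angular":[0,0,0],"fingers":0}]'
python3 - <<'E'
from h import *
go((488,-345,14),3.14)
E
```

```text
clock: 11.18
eef_pos: [485.8, -342.7, 14.5]
tcp_rot: [3.138, -0.004, -3.137]
contact_force: [-0.9, 1.0, -0.9]
opening: 0.516
clock: 11.35
eef_pos: [488.3, -345.4, 18.4]
tcp_rot: [-3.141, 0.001, -3.137]
contact_force: [-1.0, -0.2, -0.4]
opening: 0.518
t 11.35 pos [ 488.3 -345.4   18.4] rot [-3.141e+00  1.000e-03 -3.137e+00] open 44.2 F [-1.  -0.2 -0.4] q [-0.62  0.58  1.83  0.    0.73 -2.19]
dp [0.3 0.4 4.4] norm 4.4 ang [-0.001  0.001  0.006]
```

```bash
python3 -m creep '[{"dp":[0,0,2],"angular":[0,0,0],"fingers":0},{"dp":[0,0,4],"angular":[0,0,0],"fingers":0},{"dp":[0,0,4],"angular":[0,0,0],"fingers":0},{"dp":[0,0,4],"angular":[0,0,0],"fingers":50},{"dp":[0,0,4],"angular":[0,0,0],"fingers":60}]'; python3 -m creep '[{"dp":[0,0,0],"angular":[0,0,0],"fingers":85},{"dp":[0,0,0],"angular":[0,0,0],"fingers":85},{"dp":[0,0,0],"angular":[0,0,0],"fingers":85},{"dp":[0,0,0],"angular":[0,0,0],"fingers":85},{"dp":[0,0,0],"angular":[0,0,0],"fingers":85}]'
python3 - <<'E'
from h import *
go((488,-345,14),3.14)
im=optics.grab_frame("wrist"); cv2.imwrite("pics/w10.png",im)
E
```

```text
clock: 11.77
eef_pos: [487.7, -346.1, 13.7]
tcp_rot: [-3.141, 0.001, -3.139]
contact_force: [0.9, -0.6, 0.5]
opening: 0.696
clock: 12.18
eef_pos: [487.4, -345.9, 13.3]
tcp_rot: [3.142, -0.0, -3.138]
contact_force: [1.1, -0.6, 0.9]
opening: 1.0
t 12.18 pos [ 487.4 -345.9   13.3] rot [ 3.142 -0.    -3.138] open 85.4 F [ 1.1 -0.6  0.9] q [-0.62  0.59  1.83 -0.    0.72 -2.19]
dp [-0.6  0.9 -0.7] norm 1.3 ang [ 0.    -0.     0.005]
```

View pics/w10.png

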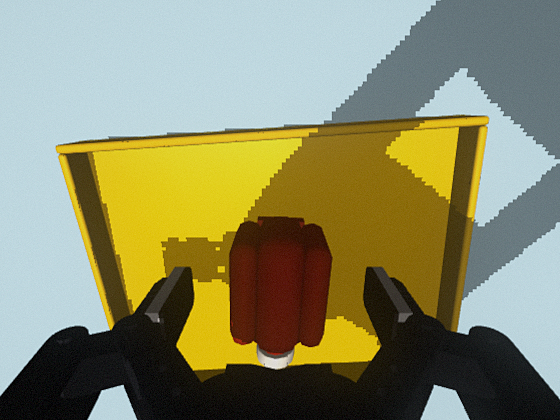

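The hard bulb is released on the yellow floor (280,285). Retreat and check.

```bash
python3 -m creep '[{"dp":[0,0,-15],"angular":[0,0,0],"fingers":85},{"dp":[0,0,-45],"angular":[0,0,0],"fingers":85},{"dp":[0,0,-80],"angular":[0,0,0],"fingers":85},{"dp":[0,0,-110],"angular":[0,0,0],"fingers":85},{"dp":[0,0,-140],"angular":[0,0,0],"fingers":85}]';python3 -m creep '[{"dp":[0,0,0],"angular":[0,0,0],"fingers":85},{"dp":[0,0,0],"angular":[0,0,0],"fingers":85},{"dp":[0,0,0],"angular":[0,0,0],"fingers":85},{"dp":[0,0,0],"angular":[0,0,0],"fingers":85},{"dp":[0,0,0],"angular":[0,0,0],"fingers":85}]'
python3 - <<'E'
from h import *
go((488,-345,14),3.14)
a=optics.grab_frame("wrist");b=optics.grab_frame("scene")
cv2.imwrite("pics/w11.png",cv2.resize(np.hstack([a,b]),(800,300)))
E
```

```text
clock: 12.65
eef_pos: [487.3, -345.8, 154.9]
tcp_rot: [-3.142, 0.0, -3.138]
contact_force: [-0.1, -0.0, -0.6]
opening: 0.994
clock: 13.07
eef_pos: [486.7, -345.4, 151.8]
tcp_rot: [3.14, -0.002, -3.138]
contact_force: [0.1, -0.3, 0.7]
opening: 0.993
t 13.07 pos [ 486.7 -345.4  151.8] rot [ 3.140e+00 -2.000e-03 -3.138e+00] open 84.8 F [ 0.1 -0.3  0.7] q [-0.62  0.4   1.76 -0.    0.98 -2.19]
dp [-1.600e+00  1.000e-01  1.378e+02] norm 137.8 ang [ 0.002 -0.002  0.005]
```

View pics/w11.png

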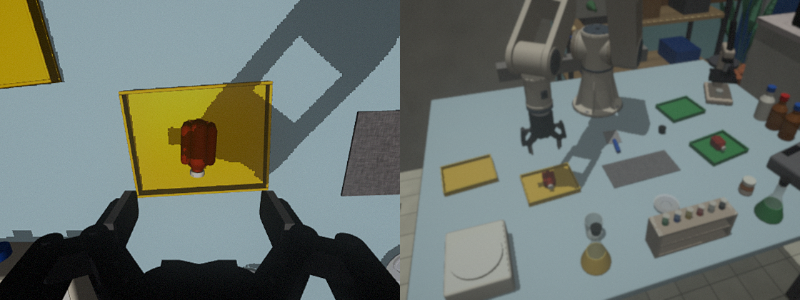

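Both bulbs lie inside the right trays (yellow near (548,180), green near (718,143) in the composite), the mat is empty, and the gripper is clear.

```bash
python3 -c "
from rig import r
print(r.sign_off())"
```

```text
the job is handed in; nothing more can be done
None
```

The soft bulb now lies in the green tray and the hard bulb in the yellow tray, both released. I handed the job in at about 13.2 s of the 64 s allowed.

- **Squeeze test:** the left bulb narrowed to 25.5 mm under a 20 N grip, so it is the soft one. The right bulb stayed at 44.2 mm under 25 N, so it is the hard one.
- **Trays chosen:** I used the green tray farther from the base, centred at about (498, 369) mm. I used the yellow tray farther to the robot's left, at about (488, -345) mm.
- **Last checks:** the final wrist and scene pictures show both bulbs inside the tray walls, the mat empty and the gripper open about 150 mm above the bench. The wrist force was near zero.
- **Not checked:** I had no direct reading of the load on the tray floors, so those limits are judged only from the pictures. The camera views differed by up to about 15 mm on the tray positions, well within the room in the trays. No check failed.

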